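# Hang the board carrier over the drying bar under the lamp

## Task

Two freshly rinsed sample boards sit on an upside-down-U carrier on the bench: pick it up and hang it over the horizontal bar of the drying rack, one board on each side of the bar and the bar fully seated against the underside of the carrier's crown. Lower it until the bar carries it before you let go, and leave it hanging upright and still, somewhere between the bar's two end brackets. Leave the two bottles and the dish where they stand; the lamp above the bar leaves no room for an upright gripper.

Things in the scene. Friction and masses are not known exactly. Their poses are not given: they have to be found in the camera images.
- carrier: Loose board carrier: rigid upside-down U of white plastic, green board on each leg's outer face, blue grip tab on top; 0.16 kg. Origin: centre of underside; z up, x across the U leg to leg (both ends alike), y along its groove. 54 x 80 x 114 mm. Legs 5 mm thick, inner faces at x +-20, z 0-72. Crown z 70-78, 50 x 80 mm, inner corners filled at 45 degrees to centre the bar.
- carrier_grip (a point): Where to grip: inside the carrier's blue tab, 100 mm above its foot on its centre line. The tab is 34 (x) x 14 (y) mm, from z 78 to 114 of the carrier; grip it across y. Keep the fingertips above z = 72: lower ones would meet the bar when it is hung. Axes as the carrier.
- carrier_saddle (a point): Middle of the underside of the carrier's crown, 70 mm above its foot on its centre line; lies on the top of the bar when hung. Axes as the carrier.
- bar: Fixed level steel bar of the drying rack, 16 mm diameter, 300 mm long. Origin: on its axis at mid-length, 142 mm above the bench (top at 150); y along the bar, x level and square to it, -x is the open front towards the robot, z up. End brackets 12 mm wide at y = +-152 mm.
- rack: Fixed drying rack that carries the bar: grey drip tray 170 (x) x 340 (y) x 18 mm; two 16 mm uprights at x +65, y +-152, 375 high; level brackets at z 134-150 from each upright forward to the bar (x -9 to 66). Origin: bench level, below the middle of the bar; axes as the bar. Nothing else stands in front of the bar.
- lamp_edge (a point): Middle of the lower front edge of the rack's white lamp batten, which hangs above and behind the bar: 8 mm behind the bar's axis (+x) and 345 mm above the bench. From here the batten runs 82 mm back, 30 mm up and 173 mm to each side. Axes as the bar.
- rinse_bottle: Bystander: small clear glass bottle with white cap, 50 mm diameter, 90 mm high, loose; origin at the centre of its underside, z up.
- etch_bottle: Bystander: small amber glass bottle with white cap, 50 mm diameter, 90 mm high, loose; origin at the centre of its underside, z up.
- dish: Bystander: white ceramic dish, 84 mm across, 30 mm high, loose; origin at the centre of its underside, z up.
Mind the look-alikes: they are no part of the job. There is more than one size of the carrier; the one meant has the size given above.

How it is judged:
By the outcome, as a careful person would: the job done as asked, in the order asked, and still so for the second after the job is handed in, with the robot touching nothing.
It also fails if it takes over 51 s, if anything falls off the work surface, if the arm or the gripper's body presses on something with over 40 N, if the wrist force passes 120 N, or if a joint passes its speed limit or range.

## Robot

A 7-joint arm with a two-finger parallel gripper is mounted at the origin on the work surface. World frame = base frame: x ahead of the robot, y to its left, z up, the work surface at z = 0. Lengths are in m, angles in rad, forces in N, time in s.
With the tool pointing down it reaches from about 0.425 to 1.025 m from the base axis. Payload 9.4 kg.
Tool frame: the origin (TCP) lies at the very end of the fingers, on their centre line; the grasp point (between the pads) lies 19 mm behind it; z points along the fingers, y is the line along which they close (so a half turn about z gives the same grasp; the last joint's range is limited). The gripper opens to 85 mm and grips with 20 to 120 N. Pads are 22 mm wide; open, the fingers measure 114 mm over their backs; the gripper's body (76 mm by 85 mm) begins 54 mm behind the grasp point. The pads swing forward as they close: fully open they stand 13 mm farther back than shut.
Start: joints at [1.261, 0.599, -0.003, 1.599, 0.002, 0.943, -0.08], TCP at [0.167, -0.705, 0.231] pointing down, gripper open.
Joint ranges: [-2.57, 2.57], [-0.35, 1.97], [-1.29, 1.29], [0.11, 2.56], [-1.05, 4.19], [0.11, 1.86], [-2.63, 2.63]. Speed limits (rad/s): [2.22, 2.22, 3.01, 3.01, 3.14, 3.14, 3.14].

## Interface

Orientations are given as [roll, pitch, yaw] about the fixed x, y, z axes, in that order (R = Rz(yaw) Ry(pitch) Rx(roll)).
In Python, from workcell import telemetry, cams, job gives the robot as it stands.
- The arm moves only by the tool send_rows, never from a script. Its argument "plan" is a list of rows, each a list of 3 entries, a list of its own where there are three numbers: the shift along the world's x, y, z each as a share of 0.05 m, from -1 to 1, then the turn, a rotation vector about the world's x, y, z each as a share of 1.5 rad, from -1 to 1, then the opening, from -1 (shut) to 1 (fully open). A call has 1 to 10 rows; each row shifts and turns the commanded pose from where the row before left it; what a row does not reach is not made up. A row lasts 1/10 s, in which the tool goes at most 50 mm and 8.59 degrees, less where a joint would pass 70% of its speed; a pose out of reach is approached as far as the arm can. A call with a number of a shift or a turn outside -1 to 1 is refused whole. A call with a gripper value outside its range is refused whole. The fingers move at their own pace and stop on an object; the grip force is fixed at half the most. Time passes only in rows, so rows that do not move let the fingers close. It gives the time, the measured TCP pose, the force, the opening and the grip force at its end, in the units of the state.
- telemetry.state(): the state, without advancing time (a new reading comes with each control period).
- cams.grab_frame(name): name is "side" or "top"; returns a dict with "img" (384x512x3 uint8, red, green, blue), "z_map" (384x512 float32, m along the optical axis (not along the pixel's ray), 0 where there is no reading), "camera_matrix" (3x3 intrinsics, pixels), "xyz" and "orientation" of the camera in the world. Camera axes: x right, y down, z forward; pixel columns grow to the right and rows downward; lengths in m; the calibration is good to about 2 mm. A picture is of the moment at which its call begins.
- job.finish_job(): hands the job in; it is judged then, once.
Trained networks look in the newest picture that a camera, given by its name, has taken for a name from the list of things; names that differ only in an ending like _2 or _b are one class to them, and where a whole thing is asked for, a point or a joint stands for the part that bears it (a point fixed in the world has none). Each returns a list of dicts, best first, with "confidence" (0 to 1); they miss things now and then, are a little off and sometimes report something else, mostly with a low value. They report only what shows in the picture. A call takes as long as a camera call. They do not tell look-alikes from the thing itself.
- cams.cut_out(camera, label): "region" (384x512 bool, what is visible of it) and "centre" ([column, row] in pixels, amid what is visible of it).
- cams.mark_of(camera, label): "centre" ([column, row] in pixels: a listed point, or the origin of a listed thing).
The state is a dict: "time_s": time; "joints": joint angles; "dq": joint speeds; "joint_efforts": joint torques, N m; "tcp_pos": TCP position; "ee_rot": TCP orientation; "ft_force": force on the tool from outside, world axes, zero at the start; "ft_torque": the same for the moment, N m; "opening": finger opening in m; "grip_force": force on a finger pad.
Only numpy, scipy, OpenCV 4.12 (cv2) and the standard library are available. Lean on these libraries where they do the work, as an engineer would, in place of code of your own. Each camera call takes 0.05 s, during which the arm holds its last target. There are 200 camera calls.

## Working session

There is one attempt and no reset: what is moved stays moved. The work goes in short steps, Python scripts to look and compute and a tool call to move; the robot and the scene stay as the last step left them, time stands still between calls to the robot, and variables do not carry over. Pictures are saved under pics/ and viewed, at most 10 in all, crops included, and the job is handed in when it is done.

Besides the shell and the picture viewer there is one more tool, called by a JSON object that holds its "method" and its "body", one argument or row to a line. send_rows: Moves the arm, as the interface text tells. Its arguments: {"type":"object","properties":{"plan":{"type":"array","items":{"type":"array"}}},"required":["plan"]}

```bash
mkdir -p pics; ls; cat > h.py <<'E'
import numpy as np, cv2
from scipy.spatial.transform import Rotation as R
from workcell import telemetry, cams, job
def Rm(o):
    o=np.asarray(o,float)
    return o if o.shape==(3,3) else (R.from_quat(o).as_matrix() if o.size==4 else R.from_euler('xyz',o).as_matrix())
def cloud(f):
    K=f["camera_matrix"];z=f["z_map"];v,u=np.mgrid[:z.shape[0],:z.shape[1]]
    P=np.stack([(u-K[0,2])/K[0,0]*z,(v-K[1,2])/K[1,1]*z,z],-1)
    return P@Rm(f["orientation"]).T+f["xyz"]
def ray(f,c):
    K=f["camera_matrix"];d=np.array([(c[0]-K[0,2])/K[0,0],(c[1]-K[1,2])/K[1,1],1.])
    return np.asarray(f["xyz"]),Rm(f["orientation"])@d
def atz(f,c,z):
    o,d=ray(f,c);return o+d*(z-o[2])/d[2]
E
python3 - <<'E'
from h import *
s=telemetry.state();print({k:np.round(v,3) for k,v in s.items()})
for n in("side","top"):
    f=cams.grab_frame(n);cv2.imwrite(f"pics/{n}0.png",f["img"][:,:,::-1]);print(n,f["xyz"],f["orientation"],f["camera_matrix"])
    C=cloud(f);np.save(n,C)
    for l in("carrier","bar","rack","rinse_bottle","etch_bottle","dish"):
        for r in cams.cut_out(n,l):
            if r["confidence"]<.3: continue
            m=r["region"]&(f["z_map"]>0);p=C[m]
            print(l,round(r["confidence"],2),np.round(r["centre"]),m.sum(),np.round(np.percentile(p,[2,50,98],axis=0),3).tolist())
    for l in("carrier_grip","carrier_saddle","bar","lamp_edge","carrier"):
        print(l,[(round(r["confidence"],2),np.round(r["centre"],1).tolist(),np.round(atz(f,r["centre"],dict(carrier_grip=.1,carrier_saddle=.07,bar=.142,lamp_edge=.345,carrier=0)[l]),3).tolist()) for r in cams.mark_of(n,l)])
E
```

```text
pics
{'time_s': np.float64(0.0), 'joints': array([ 1.261,  0.6  , -0.003,  1.6  ,  0.002,  0.943, -0.08 ]), 'dq': array([-0.   , -0.   ,  0.   , -0.001,  0.001,  0.001, -0.   ]), 'joint_efforts': array([ 0.0000e+00, -7.7646e+01,  1.5650e+00, -2.5801e+01,  1.2000e-02,
        9.0000e-03, -0.0000e+00]), 'tcp_pos': array([ 0.167, -0.705,  0.23 ]), 'ee_rot': array([-3.14 ,  0.   ,  0.233]), 'ft_force': array([-0.394,  0.013, -0.139]), 'ft_torque': array([-0.003, -0.06 ,  0.015]), 'grip_force': np.float64(0.0), 'opening': np.float64(0.085)}
side [ 0.31888425 -0.68355305  0.83699883] [-2.32032861  0.01707353 -0.42921114] [[400.56243699   0.         259.91743834]
 [  0.         400.56243699 202.41483173]
 [  0.           0.           1.        ]]
carrier 0.74 [331. 345.] 3156 [[0.568, -0.436, 0.009], [0.602, -0.388, 0.105], [0.664, -0.329, 0.156]]
carrier 0.74 [366. 281.] 2159 [[0.706, -0.332, 0.002], [0.739, -0.285, 0.105], [0.782, -0.218, 0.156]]
carrier 0.61 [294. 296.] 1107 [[0.576, -0.275, 0.006], [0.594, -0.242, 0.077], [0.625, -0.195, 0.114]]
bar 0.66 [224. 160.] 359 [[0.588, 0.086, 
[... 2405 characters left out ...]
88 [247. 261.] 622 [[0.333, -0.081, 0.001], [0.367, -0.043, 0.015], [0.405, -0.007, 0.033]]
carrier_grip [(0.78, [319.2, 178.8], [0.61, -0.231, 0.1]), (0.75, [374.6, 176.3], [0.62, -0.384, 0.1]), (0.58, [336.6, 123.6], [0.765, -0.278, 0.1])]
carrier_saddle [(0.94, [335.7, 125.8], [0.765, -0.28, 0.07]), (0.73, [369.2, 178.4], [0.616, -0.376, 0.07]), (0.58, [316.9, 181.5], [0.604, -0.228, 0.07])]
bar [(0.82, [151.6, 176.7], [0.603, 0.225, 0.142]), (0.26, [130.6, 165.0], [0.633, 0.282, 0.142])]
lamp_edge [(0.83, [130.8, 166.7], [0.607, 0.227, 0.345])]
carrier [(0.91, [327.9, 135.4], [0.749, -0.268, 0.0]), (0.74, [361.7, 179.7], [0.618, -0.37, 0.0]), (0.72, [317.3, 179.5], [0.616, -0.238, 0.0])]
```

```bash
python3 - <<'E'
import cv2,numpy as np
a=cv2.imread("pics/side0.png");b=cv2.imread("pics/top0.png")
cv2.imwrite("pics/a.png",cv2.resize(a,(768,576)))
T=np.load("top.npy");S=np.load("side.npy")
c=b[140:220,280:360];d=a[255:335,255:335]
cv2.imwrite("pics/b.png",np.hstack([cv2.resize(c,(400,400),interpolation=2),cv2.resize(d,(400,400),interpolation=2)]))
P=np.vstack([T.reshape(-1,3),S.reshape(-1,3)])
box=lambda P,l,h:P[((P>l)&(P<h)).all(1)]
for n,Q in(("top",T.reshape(-1,3)),("side",S.reshape(-1,3))):
  for z0,z1 in((.105,.122),(.068,.084)):
    p=box(Q,[.54,-.3,z0],[.66,-.17,z1]);r=cv2.minAreaRect((p[:,:2]*1000).astype(np.float32));print(n,z0,len(p),r,np.median(p[:,2]),p[:,:2].mean(0))
  p=box(Q,[.56,.09,.12],[.63,.36,.16]);v=np.linalg.svd(p-p.mean(0),full_matrices=False)[2][0];print("bar",n,len(p),p.mean(0),v,np.degrees(np.arctan2(-v[0],v[1])),np.percentile(p,[2,50,98],axis=0).round(4).tolist())
E
```

```text
top 0.105 64 ((605.855712890625, -233.2783966064453), (13.591014862060547, 33.31174850463867), 83.15321350097656) 0.11386951091964714 [ 0.60618531 -0.23303488]
top 0.068 430 ((605.8657836914062, -233.19204711914062), (79.4886703491211, 51.412811279296875), 84.05168151855469) 0.07775898707838202 [ 0.60528073 -0.2323718 ]
bar top 595 [0.60115402 0.22487664 0.14832278] [-0.05109426  0.99869167 -0.00207971] 2.9287669368145584 [[0.5888, 0.0953, 0.1417], [0.6011, 0.225, 0.1484], [0.6142, 0.355, 0.1544]]
side 0.105 112 ((604.62060546875, -234.2581024169922), (13.794011116027832, 33.85655212402344), 83.38517761230469) 0.11323682489773984 [ 0.60349607 -0.23508507]
side 0.068 536 ((604.4483642578125, -234.02313232421875), (81.57971954345703, 49.946372985839844), 84.62664031982422) 0.07782230352663827 [ 0.59992197 -0.24220074]
bar side 339 [0.59817937 0.21394431 0.14757057] [ 0.0487356  -0.99880918  0.00224807] -177.20654219128 [[0.5877, 0.0933, 0.1408], [0.598, 0.2083, 0.148], [0.6098, 0.3528, 0.1519]]
```

View pics/a.png

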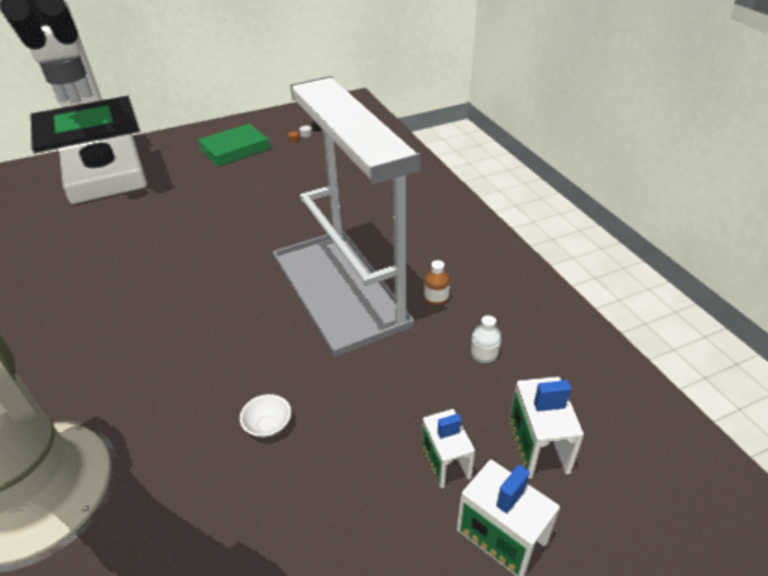

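View pics/b.png

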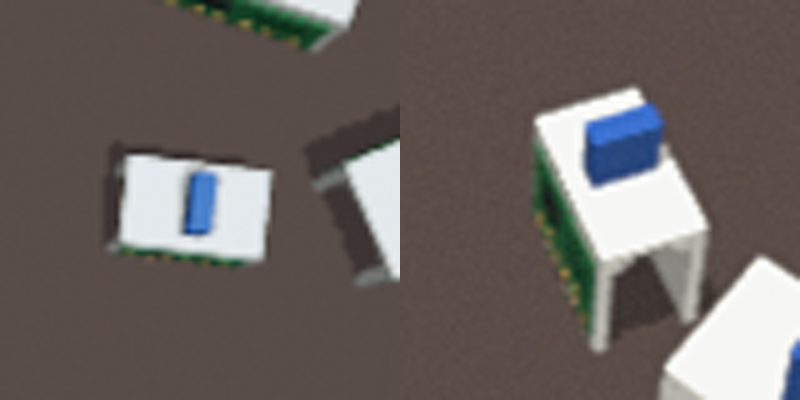

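Side view: the small 114 mm carrier is at about (447,440) in the enlarged picture. The two larger look-alikes are at about (510,515) and (548,425). The bar is at about (335,235) under the lamp. The crops show the small carrier's tab across its groove, which matches the measurements: centre (0.605, -0.234) and yaw about -6°. The bar middle is (0.601, 0.225), yaw +2.9°.

{"method": "send_rows", "body": {
  "plan": [
    [[0.5,0.7,0.2],[0,0,-0.0227],1],
    [[0.5,0.7,0.2],[0,0,-0.0227],1],
    [[0.5,0.7,0.2],[0,0,-0.0227],1],
    [[0.5,0.7,0.2],[0,0,-0.0227],1],
    [[0.5,0.7,0.2],[0,0,-0.0227],1],
    [[0.5,0.7,0.2],[0,0,-0.0227],1],
    [[0.5,0.7,0.2],[0,0,-0.0227],1],
    [[0.5,0.7,0.2],[0,0,-0.0227],1],
    [[0.5,0.7,0.2],[0,0,-0.0227],1],
    [[0.5,0.7,0.2],[0,0,-0.0227],1]
  ]
}}

```text
time_s: 2.2
tcp_pos: [0.418, -0.3539, 0.332]
ee_rot: [3.141, -0.001, -0.109]
ft_force: [0.7, -0.3, 0.2]
opening: 0.0854
grip_force: 0.0
```

```bash
cat >> h.py <<'E'
def todo(G,th,psi,back=0.,n=10):
    """TCP target for grasp point G, tilt th deg, yaw psi rad; prints shares per row over n rows"""
    s=telemetry.state();Rt=R.from_euler('xyz',[np.pi,-np.radians(th),psi])
    t=np.asarray(G)+Rt.as_matrix()[:,2]*(.019-back)
    dr=(Rt*R.from_matrix(Rm(s["ee_rot"])).inv()).as_rotvec()
    d=t-s["tcp_pos"]
    print("t",round(s["time_s"],2),"tcp",np.round(s["tcp_pos"],4),"rpy",np.round(s["ee_rot"],3),"F",np.round(s["ft_force"],1),"grip",s["grip_force"].round(1),"open",s["opening"].round(4),"q",np.round(s["joints"],2))
    print("target",t.round(4),"d mm",(d*1e3).round(1),"total shares",(d/.05).round(2),(dr/1.5).round(3),"per row",(d/.05/n).round(3),(dr/1.5/n).round(4))
E
python3 -c "
from h import *
todo((.605,-.2337,.21),60,-.108)"
```

```text
Traceback (most recent call last):
  File "h.py", line 22, in todo
    print("t",round(s["time_s"],2),"tcp",np.round(s["tcp_pos"],4),"rpy",np.round(s["ee_rot"],3),"F",np.round(s["ft_force"],1),"grip",s["grip_force"].round(1),"open",s["opening"].round(4),"q",np.round(s["joints"],2))
                                                                                                                                     ^^^^^^^^^^^^^^^^^^^^^
AttributeError: 'float' object has no attribute 'round'
```

{"method": "send_rows", "body": {
  "plan": [
    [[0.4,0.24,-0.2],[-0.0075,-0.0694,0],1],
    [[0.4,0.24,-0.2],[-0.0075,-0.0694,0],1],
    [[0.4,0.24,-0.2],[-0.0075,-0.0694,0],1],
    [[0.4,0.24,-0.2],[-0.0075,-0.0694,0],1],
    [[0.4,0.24,-0.2],[-0.0075,-0.0694,0],1],
    [[0.4,0.24,-0.2],[-0.0075,-0.0694,0],1],
    [[0.4,0.24,-0.2],[-0.0075,-0.0694,0],1],
    [[0.4,0.24,-0.2],[-0.0075,-0.0694,0],1],
    [[0.4,0.24,-0.2],[-0.0075,-0.0694,0],1],
    [[0.4,0.24,-0.2],[-0.0075,-0.0694,0],1]
  ]
}}

```text
time_s: 3.2
tcp_pos: [0.6109, -0.2869, 0.3433]
ee_rot: [-3.05, -0.799, -0.087]
ft_force: [0.2, -0.6, -1.0]
opening: 0.0851
grip_force: 0.0
```

```bash
sed -i 's/s\["grip_force"\].round(1)/round(float(s["grip_force"]),1)/; s/s\["opening"\].round(4)/round(float(s["opening"]),4)/' h.py
python3 - <<'E'
from h import *
todo((.605,-.2337,.103),60,-.108)
f=cams.grab_frame("side");cv2.imwrite("pics/c.png",cv2.resize(f["img"][150:380,200:480,::-1],(728,598)))
E
```

```text
t 3.2 tcp [ 0.6109 -0.2869  0.3433] rpy [-3.05  -0.799 -0.087] F [ 0.2 -0.6 -1. ] grip 0.0 open 0.0851 q [ 1.18  0.39 -0.83  2.1  -1.04  0.11 -0.12]
target [ 0.6214 -0.2355  0.0935] d mm [  10.5   51.4 -249.8] total shares [ 0.21  1.03 -5.  ] [-0.053 -0.161 -0.062] per row [ 0.021  0.103 -0.5  ] [-0.0053 -0.0161 -0.0062]
```

View pics/c.png

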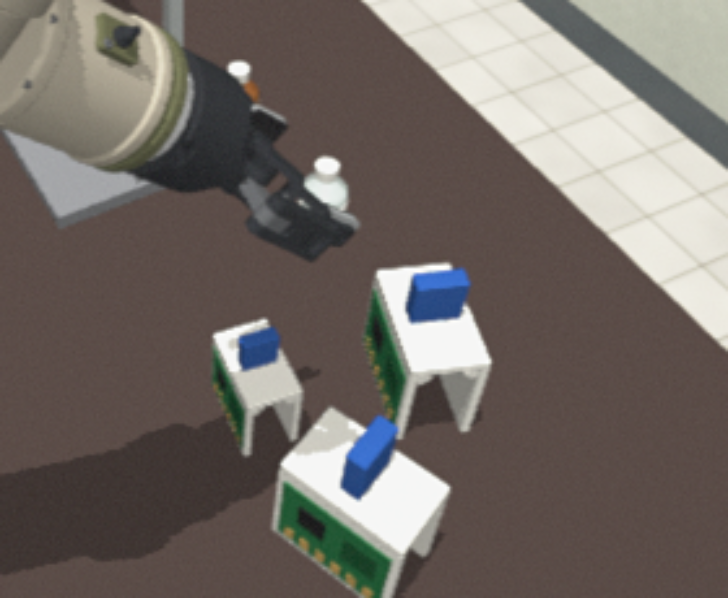

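The tool reached 45° tilt, then joints 5 and 6 hit their limits (q5 -1.04, q6 0.11). The picture shows the gripper clear of everything, up and left of the small carrier at about (255,350). The steep tilt needs joint 5 flipped to its other branch, so I'll identify the wrist kinematics from the recorded joint samples.

```bash
cat > kin.py <<'E'
from h import *
import itertools
from scipy.optimize import least_squares
def rot(a,t): return R.from_euler(a,t)
def fk(p,s,q):
    b,c,h,l1,l2,l3,o1,o2,o3,x1,x2=p
    A=rot('z',b+s[0]*q[0]);pos=A.apply([0,o1,h]);A=A*rot('y',q[1])*rot('z',s[1]*q[2]);pos=pos+A.apply([x1,o2,l1])
    A=A*rot('y',q[3])*rot('z',s[2]*q[4]);pos=pos+A.apply([x2,o3,l2]);A=A*rot('y',q[5])*rot('z',s[3]*q[6]+c)
    return pos+A.apply([0,0,l3]),A
E
python3 - <<'E'
from kin import *
q0=[1.261,.5995,-.003,1.5995,.002,.943,-.08];R0=R.from_euler('xyz',[-3.14,0,.233])
s=telemetry.state();q1=s["joints"];R1=R.from_matrix(Rm(s["ee_rot"]))
for sg in itertools.product((1,-1),repeat=4):
    def f(v):
        p=[v[0],v[1]]+[0]*9
        return np.r_[(fk(p,sg,q0)[1].inv()*R0).as_rotvec(),(fk(p,sg,q1)[1].inv()*R1).as_rotvec()]
    best=min((least_squares(f,x0) for x0 in itertools.product((-2,0,2),repeat=2)),key=lambda r:r.cost)
    print(sg,round(best.cost,5),best.x.round(3))
E
```

```text
(1, 1, 1, 1) 0.07358 [ 0.228 -1.549]
(1, 1, 1, -1) 0.0561 [ 0.209 -1.762]
(1, 1, -1, 1) 0.48946 [-0.558 -3.262]
(1, 1, -1, -1) 0.53878 [-0.577 -3.474]
(1, -1, 1, 1) 0.86043 [-1.599 -2.744]
(1, -1, 1, -1) 0.79779 [-1.618 -2.956]
(1, -1, -1, 1) 0.00187 [-2.385  1.827]
(1, -1, -1, -1) 0.00603 [-2.404 -4.668]
(-1, 1, 1, 1) 0.12159 [ 2.632 -1.593]
(-1, 1, 1, -1) 0.09879 [-3.67  -1.806]
(-1, 1, -1, 1) 0.3871 [1.846 2.977]
(-1, 1, -1, -1) 0.43108 [1.827 2.765]
(-1, -1, 1, 1) 1.0101 [ 0.805 -2.788]
(-1, -1, 1, -1) 0.94215 [0.786 3.283]
(-1, -1, -1, 1) 0.00117 [0.019 1.783]
(-1, -1, -1, -1) 0.0 [-0.     1.571]
```

{"method": "send_rows", "body": {
  "plan": [
    [[-0.2,0.2,0.2],[0,0.065,0],1],
    [[-0.2,0.2,0.2],[0,0.065,0],1],
    [[-0.2,0.2,0.2],[0,0.065,0],1],
    [[-0.2,0.2,0],[0,0.065,0],1]
  ]
}}

```text
time_s: 3.65
tcp_pos: [0.5904, -0.2587, 0.3477]
ee_rot: [-3.07, -0.545, -0.064]
ft_force: [0.9, 1.7, -0.6]
opening: 0.0858
grip_force: 0.0
```

```bash
python3 -c "
from kin import *
s=telemetry.state();np.save('s2',np.r_[s['joints'],s['tcp_pos'],s['ee_rot']]);print(s['joints'],s['tcp_pos'],s['ee_rot'],s['dq'])"
```

```text
[ 0.5448419   0.25052229 -0.10622222  2.01678414 -0.56687416  0.45284259
 -0.70550129] [ 0.59041466 -0.25870337  0.34769675] [-3.06985774 -0.54502194 -0.06391389] [-1.56368413 -0.16628828  1.5274886  -0.30385066  1.84327981  0.96866659
 -2.08797686]
```

{"method": "send_rows", "body": {
  "plan": [
    [[0,0,0],[0,0.065,0],1],
    [[0,0,0.2],[0,0.065,0],1],
    [[0,0,0],[0,0,0],1]
  ]
}}

```text
time_s: 3.95
tcp_pos: [0.5949, -0.2563, 0.3594]
ee_rot: [-3.084, -0.356, -0.051]
ft_force: [0.6, 0.5, -0.5]
opening: 0.0857
grip_force: 0.0
```

```bash
python3 - <<'E'
from kin import *
s=telemetry.state();np.save('s3',np.r_[s['joints'],s['tcp_pos'],s['ee_rot']]);print(s['joints'].__class__,np.round(s['joints'],3),s['tcp_pos'],s['ee_rot'])
D=[np.r_[[1.261,.5995,-.003,1.5995,.002,.943,-.08],[.167,-.705,.2305],[-3.14,0,.233]],np.r_[[1.18,.39,-.83,2.1,-1.04,.11,-.12],[.6109,-.2869,.3433],[-3.05,-.799,-.087]],np.load('s2.npy'),np.load('s3.npy')]
w=[.3,.1,1,1]
sg=(-1,)*4
def f(v):
    p=np.r_[0,np.pi/2,v];out=list(.02*(v-np.array([.3,.4,.4,.25,0,0,0,0,0])))
    for d,k in zip(D,w): out+=list(k*(fk(p,sg,d[:7])[0]-d[7:10]))
    return out
r=least_squares(f,[.3,.4,.4,.25,0,0,0,0,0]);print(r.x.round(4))
for d in D:
    P,A=fk(np.r_[0,np.pi/2,r.x],sg,d[:7]);print((P-d[7:10]).round(4),(A.inv()*R.from_euler('xyz',d[10:])).as_rotvec().round(4))
np.save('p',np.r_[0,np.pi/2,r.x])
E
```

```text
<class 'numpy.ndarray'> [ 0.365  0.276  0.056  1.872 -0.304  0.702 -0.991] [ 0.5948726  -0.25634564  0.35943042] [-3.08353134 -0.35607875 -0.05132193]
[ 0.2949  0.6188  0.4394  0.2996 -0.0163 -0.0398  0.0026  0.0233  0.0068]
[ 0.0027  0.0035 -0.0012] [ 0.0012 -0.      0.0004]
[ 0.0045  0.003  -0.0026] [-0.0025  0.0007 -0.0003]
[-0.0001  0.0002 -0.0001] [-0. -0. -0.]
[ 0.0001 -0.0005  0.0003] [-0.  0. -0.]
```

```bash
cat >> kin.py <<'E'
import os
if os.path.exists('p.npy'): PAR=np.load('p.npy')
SG=(-1,)*4
lo=np.array([-2.57,-.35,-1.29,.11,-1.05,.11,-2.63]);hi=np.array([2.57,1.97,1.29,2.56,4.19,1.86,2.63])
def FK(q): return fk(PAR,SG,q)
def ik(t,Rt,q0,w=.02):
    def f(q):
        P,A=FK(q);return np.r_[(P-t)*5,(A.inv()*Rt).as_rotvec(),w*q[2],.02*w*(q-q0)]
    r=least_squares(f,np.clip(q0,lo+.01,hi-.01),bounds=(lo,hi));P,A=FK(r.x)
    return r.x,np.linalg.norm(P-t),np.linalg.norm((A.inv()*Rt).as_rotvec())
E
python3 - <<'E'
from kin import *
for name,G,psi in(("pick",(.605,-.2337,.103),-.108),("lift",(.605,-.2337,.28),-.108),("front",(.52,.2,.275),.05),("hang",(.601,.2,.275),.05),("down",(.601,.2,.18),.05),("back",(.5,.2,.24),.05)):
  for th in(45,60):
    for k in(0,np.pi):
      for q5 in(0.,3.14):
        Rt=R.from_euler('xyz',[np.pi,-np.radians(th),psi])*R.from_euler('z',k)
        b=min((ik(np.array(G)+Rt.as_matrix()[:,2]*.019,Rt,np.array([-np.arctan2(G[1],G[0]),.3,0,1.9,q5,.5,q7])) for q7 in(-1.5,1.5)),key=lambda r:r[1]*5+r[2])
        if b[1]<.01 and b[2]<.03: print(name,th,round(k,1),q5,b[0].round(2))
E
```

```text
pick 45 0 3.14 [ 0.36  0.73 -0.    2.37  3.4   0.74  1.56]
pick 45 3.1 0.0 [ 0.36  0.73 -0.    2.37  3.4   0.74 -1.58]
pick 45 3.1 3.14 [ 0.36  0.73 -0.    2.37  3.4   0.74 -1.59]
pick 60 0 3.14 [ 0.38  0.87 -0.    2.46  3.39  1.22  1.62]
pick 60 3.1 0.0 [ 0.38  0.87 -0.    2.46  3.39  1.22 -1.52]
pick 60 3.1 3.14 [ 0.38  0.87 -0.    2.46  3.39  1.22 -1.52]
lift 45 0 3.14 [ 0.36  0.37 -0.    2.29  3.71  0.33  1.21]
lift 45 3.1 0.0 [ 0.36  0.37 -0.    2.29  3.71  0.33 -1.93]
lift 45 3.1 3.14 [ 0.36  0.37 -0.    2.29  3.71  0.33 -1.94]
lift 60 0 3.14 [ 0.38  0.45 -0.    2.42  3.48  0.79  1.47]
lift 60 3.1 0.0 [ 0.38  0.45 -0.    2.42  3.48  0.79 -1.67]
lift 60 3.1 3.14 [ 0.38  0.45 -0.    2.42  3.48  0.79 -1.67]
front 45 0 0.0 [-0.7   0.3  -0.    2.46  2.11  0.52  2.05]
front 45 0 3.14 [-0.7   0.3   0.    2.46  2.11  0.52  2.04]
front 45 3.1 0.0 [-0.7   0.3  -0.    2.46  2.11  0.52 -1.1 ]
front 45 3.1 3.14 [-0.7   0.3   0.    2.46  2.11  0.52 -1.1 ]
front 60 0 0.0 [-0.02  0.54 -1.02  2.56  2.07  1.28  2.09]
front 60 0 3.14 [-0.02  0.54 -1.02  2.56  2.07  1.28  2.09]
front 60 3.1 0.0 [-
[... 593 characters left out ...]
 [-0.58  0.56 -0.    2.38  2.47  0.61  1.75]
down 45 0 3.14 [-0.58  0.56  0.    2.38  2.47  0.61  1.75]
down 45 3.1 0.0 [-0.58  0.56 -0.    2.38  2.47  0.61 -1.39]
down 45 3.1 3.14 [-0.58  0.56  0.    2.38  2.47  0.61 -1.39]
down 60 0 0.0 [-0.64  0.68 -0.    2.49  2.56  1.07  1.55]
down 60 0 3.14 [-0.64  0.68  0.    2.49  2.56  1.07  1.55]
down 60 3.1 0.0 [-0.64  0.68 -0.    2.49  2.56  1.07 -1.59]
down 60 3.1 3.14 [-0.64  0.68  0.    2.49  2.56  1.07 -1.59]
back 45 0 0.0 [-0.74  0.37 -0.    2.53  2.24  0.61  1.84]
back 45 0 3.14 [-0.74  0.37  0.    2.53  2.24  0.61  1.84]
back 45 3.1 0.0 [-0.74  0.37 -0.    2.53  2.24  0.61 -1.3 ]
back 45 3.1 3.14 [-0.74  0.37  0.    2.53  2.24  0.61 -1.3 ]
```

```bash
cat > plan.py <<'E'
from kin import *
def jrows(qg,n,m=10):
    s=telemetry.state();q=s["joints"];P0=s["tcp_pos"];A0=R.from_matrix(Rm(s["ee_rot"]))
    o=np.asarray(P0)-FK(q)[0]
    print("t",round(s["time_s"],2),"q",np.round(q,2),"P",np.round(P0,3))
    for i in range(1,min(n,m)+1):
        P,A=FK(q+(qg-q)*i/n);P=P+o
        print([((P-P0)/.05).round(2).tolist(),((A*A0.inv()).as_rotvec()/1.5).round(3).tolist(),1],",",P.round(2) if i in(m//2,m) else "",sep="")
        P0,A0=P,A
    T=np.array([FK(q+(qg-q)*i/n)[0] for i in range(n+1)]);print("min/max along path",T.min(0).round(3),T.max(0).round(3))
E
python3 - <<'E'
from plan import *
Rt=R.from_euler('xyz',[np.pi,-np.radians(50),-.108])*R.from_euler('z',np.pi)
g=np.array((.605,-.2337,.25))+Rt.as_matrix()[:,2]*.019
q,e1,e2=ik(g,Rt,np.array([.37,.4,0,2.3,3.5,.5,-1.7]));print(q.round(3),e1,e2,g)
np.save('qg',q);jrows(q,30)
E
```

```text
[ 0.367  0.448 -0.     2.357  3.525  0.552 -1.733] 1.5402525184705178e-09 2.735598256512655e-08 [ 0.61947004 -0.23526887  0.23778704]
t 3.95 q [ 0.36  0.28  0.06  1.87 -0.3   0.7  -0.99] P [ 0.595 -0.256  0.359]
[[-0.39, -0.35, -0.31], [-0.055, 0.04, 0.032], 1],
[[-0.36, -0.37, -0.25], [-0.055, 0.038, 0.034], 1],
[[-0.33, -0.38, -0.19], [-0.054, 0.037, 0.035], 1],
[[-0.29, -0.39, -0.14], [-0.054, 0.035, 0.037], 1],
[[-0.25, -0.39, -0.09], [-0.053, 0.033, 0.039], 1],[ 0.51 -0.35  0.31]
[[-0.2, -0.38, -0.05], [-0.052, 0.031, 0.041], 1],
[[-0.15, -0.37, -0.01], [-0.051, 0.03, 0.043], 1],
[[-0.1, -0.35, 0.02], [-0.05, 0.028, 0.045], 1],
[[-0.05, -0.32, 0.05], [-0.048, 0.027, 0.047], 1],
[[0.0, -0.29, 0.07], [-0.047, 0.026, 0.05], 1],[ 0.49 -0.44  0.31]
min/max along path [ 0.49  -0.475  0.238] [ 0.635 -0.235  0.36 ]
```

{"method": "send_rows", "body": {
  "plan": [
    [[-0.39,-0.35,-0.31],[-0.055,0.04,0.032],1],
    [[-0.36,-0.37,-0.25],[-0.055,0.038,0.034],1],
    [[-0.33,-0.38,-0.19],[-0.054,0.037,0.035],1],
    [[-0.29,-0.39,-0.14],[-0.054,0.035,0.037],1],
    [[-0.25,-0.39,-0.09],[-0.053,0.033,0.039],1],
    [[-0.2,-0.38,-0.05],[-0.052,0.031,0.041],1],
    [[-0.15,-0.37,-0.01],[-0.051,0.03,0.043],1],
    [[-0.1,-0.35,0.02],[-0.05,0.028,0.045],1],
    [[-0.05,-0.32,0.05],[-0.048,0.027,0.047],1],
    [[0.0,-0.29,0.07],[-0.047,0.026,0.05],1]
  ]
}}

```text
time_s: 4.95
tcp_pos: [0.4841, -0.4368, 0.3104]
ee_rot: [2.577, 0.317, 0.601]
ft_force: [-0.0, -0.3, -0.3]
opening: 0.0854
grip_force: 0.0
```

```bash
python3 -c "
from plan import *
jrows(np.load('qg.npy'),22)"
```

```text
t 4.95 q [ 0.05  0.35  0.44  2.07  0.83  0.52 -1.12] P [ 0.484 -0.437  0.31 ]
[[-0.02, -0.19, 0.03], [-0.035, 0.032, 0.046], 1],
[[0.02, -0.17, 0.04], [-0.034, 0.031, 0.048], 1],
[[0.06, -0.15, 0.04], [-0.033, 0.029, 0.05], 1],
[[0.1, -0.12, 0.04], [-0.032, 0.027, 0.051], 1],
[[0.14, -0.09, 0.04], [-0.03, 0.026, 0.053], 1],[ 0.5  -0.47  0.32]
[[0.17, -0.05, 0.03], [-0.029, 0.024, 0.054], 1],
[[0.2, -0.01, 0.02], [-0.027, 0.023, 0.056], 1],
[[0.22, 0.03, 0.0], [-0.026, 0.022, 0.057], 1],
[[0.23, 0.07, -0.01], [-0.024, 0.021, 0.059], 1],
[[0.24, 0.12, -0.03], [-0.022, 0.02, 0.06], 1],[ 0.55 -0.47  0.32]
min/max along path [ 0.477 -0.469  0.238] [ 0.626 -0.235  0.322]
```

Joint 5 is following as planned, so I'll continue.

{"method": "send_rows", "body": {
  "plan": [
    [[-0.02,-0.19,0.03],[-0.035,0.032,0.046],1],
    [[0.02,-0.17,0.04],[-0.034,0.031,0.048],1],
    [[0.06,-0.15,0.04],[-0.033,0.029,0.05],1],
    [[0.1,-0.12,0.04],[-0.032,0.027,0.051],1],
    [[0.14,-0.09,0.04],[-0.03,0.026,0.053],1],
    [[0.17,-0.05,0.03],[-0.029,0.024,0.054],1],
    [[0.2,-0.01,0.02],[-0.027,0.023,0.056],1],
    [[0.22,0.03,0.0],[-0.026,0.022,0.057],1],
    [[0.23,0.07,-0.01],[-0.024,0.021,0.059],1],
    [[0.24,0.12,-0.03],[-0.022,0.02,0.06],1]
  ]
}}

```text
time_s: 5.95
tcp_pos: [0.5513, -0.4641, 0.3193]
ee_rot: [2.669, 0.875, 1.479]
ft_force: [-0.2, 0.1, 0.4]
opening: 0.0854
grip_force: 0.0
```

```bash
python3 -c "
from plan import *
jrows(np.load('qg.npy'),14,14)"
```

```text
t 5.95 q [ 0.05  0.42  0.45  2.22  2.17  0.45 -1.54] P [ 0.551 -0.464  0.319]
[[0.19, 0.15, -0.1], [-0.014, 0.022, 0.051], 1],
[[0.19, 0.18, -0.1], [-0.013, 0.02, 0.052], 1],
[[0.19, 0.21, -0.11], [-0.012, 0.019, 0.053], 1],
[[0.18, 0.23, -0.12], [-0.011, 0.017, 0.054], 1],
[[0.17, 0.26, -0.12], [-0.01, 0.016, 0.055], 1],
[[0.16, 0.29, -0.12], [-0.009, 0.015, 0.056], 1],
[[0.15, 0.32, -0.12], [-0.008, 0.014, 0.056], 1],[ 0.61 -0.38  0.28]
[[0.13, 0.34, -0.13], [-0.007, 0.012, 0.057], 1],
[[0.11, 0.37, -0.13], [-0.006, 0.011, 0.057], 1],
[[0.08, 0.39, -0.12], [-0.005, 0.01, 0.058], 1],
[[0.06, 0.41, -0.12], [-0.004, 0.009, 0.058], 1],
[[0.03, 0.43, -0.12], [-0.003, 0.008, 0.059], 1],
[[-0.0, 0.44, -0.11], [-0.003, 0.007, 0.059], 1],
[[-0.04, 0.45, -0.1], [-0.002, 0.007, 0.06], 1],[ 0.63 -0.24  0.24]
min/max along path [ 0.539 -0.459  0.238] [ 0.621 -0.235  0.319]
```

{"method": "send_rows", "body": {
  "plan": [
    [[0.19,0.15,-0.1],[-0.014,0.022,0.051],1],
    [[0.19,0.18,-0.1],[-0.013,0.02,0.052],1],
    [[0.19,0.21,-0.11],[-0.012,0.019,0.053],1],
    [[0.18,0.23,-0.12],[-0.011,0.017,0.054],1],
    [[0.17,0.26,-0.12],[-0.01,0.016,0.055],1],
    [[0.16,0.29,-0.12],[-0.009,0.015,0.056],1],
    [[0.15,0.32,-0.12],[-0.008,0.014,0.056],1],
    [[0.13,0.34,-0.13],[-0.007,0.012,0.057],1],
    [[0.11,0.37,-0.13],[-0.006,0.011,0.057],1],
    [[0.08,0.39,-0.12],[-0.005,0.01,0.058],1]
  ]
}}

```text
time_s: 6.95
tcp_pos: [0.6279, -0.3277, 0.2611]
ee_rot: [3.085, 0.909, 2.634]
ft_force: [-0.4, 0.3, -0.0]
opening: 0.0856
grip_force: 0.0
```

```bash
sed -i "s/psi\]);*$/psi])*R.from_euler('z',np.pi)/; s/psi\])$/&/" h.py; grep -n "Rt=" h.py; python3 -c "
from plan import *
todo((.605,-.2337,.2),50,-.108,n=6)"
```

```text
18:    s=telemetry.state();Rt=R.from_euler('xyz',[np.pi,-np.radians(th),psi])*R.from_euler('z',np.pi)
t 6.95 tcp [ 0.6279 -0.3277  0.2611] rpy [3.085 0.909 2.634] F [-0.4  0.3 -0. ] grip 0.0 open 0.0856 q [ 0.38  0.44  0.01  2.3   3.06  0.51 -1.58]
target [ 0.6195 -0.2353  0.1878] d mm [ -8.5  92.4 -73.3] total shares [-0.17  1.85 -1.47] [-0.015  0.031  0.237] per row [-0.028  0.308 -0.244] [-0.0026  0.0051  0.0395]
```

{"method": "send_rows", "body": {
  "plan": [
    [[-0.03,0.45,-0.1],[-0.0026,0.0051,0.0395],1],
    [[-0.03,0.45,-0.15],[-0.0026,0.0051,0.0395],1],
    [[-0.03,0.4,-0.2],[-0.0026,0.0051,0.0395],1],
    [[-0.03,0.3,-0.32],[-0.0026,0.0051,0.0395],1],
    [[-0.03,0.15,-0.35],[-0.0026,0.0051,0.0395],1],
    [[-0.02,0.1,-0.35],[-0.0026,0.0051,0.0395],1],
    [[0,0,0],[0,0,0],1]
  ]
}}

```text
time_s: 7.65
tcp_pos: [0.619, -0.237, 0.1865]
ee_rot: [3.139, 0.872, 3.028]
ft_force: [-0.3, 0.7, -0.4]
opening: 0.0857
grip_force: 0.0
```

```bash
python3 - <<'E'
from plan import *
todo((.605,-.2337,.103),50,-.108,n=6)
f=cams.grab_frame("side");cv2.imwrite("pics/d.png",cv2.resize(f["img"][200:384,200:440,::-1],(780,598)))
E
```

```text
t 7.65 tcp [ 0.619  -0.237   0.1865] rpy [3.139 0.872 3.028] F [-0.3  0.7 -0.4] grip 0.0 open 0.0857 q [ 0.48  0.56 -0.13  2.4   3.38  0.67 -1.54]
target [ 0.6195 -0.2353  0.0908] d mm [  0.4   1.7 -95.7] total shares [ 0.01  0.03 -1.91] [-0.001 -0.001  0.002] per row [ 0.001  0.006 -0.319] [-0.0002 -0.0001  0.0004]
```

View pics/d.png

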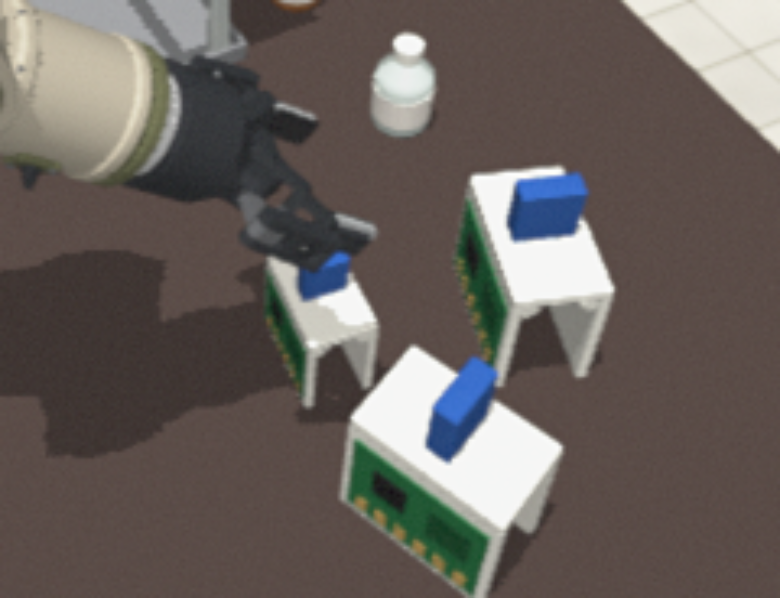

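The open fingers straddle the small carrier's blue tab at about (325,275), as computed, with room to the big carriers. Next I descend.

{"method": "send_rows", "body": {
  "plan": [
    [[0,0.02,-0.3],[0,0,0],1],
    [[0,0.01,-0.4],[0,0,0],1],
    [[0.01,0,-0.4],[0,0,0],1],
    [[0,0,-0.3],[0,0,0],1],
    [[0,0,-0.25],[0,0,0],1],
    [[0,0,-0.15],[0,0,0],1],
    [[0,0,-0.1],[0,0,0],1],
    [[0,0,0],[0,0,0],1]
  ]
}}

```text
time_s: 8.5
tcp_pos: [0.6232, -0.2343, 0.095]
ee_rot: [3.139, 0.88, 3.03]
ft_force: [-0.9, -0.5, 0.2]
opening: 0.0854
grip_force: 0.0
```

```bash
python3 - <<'E'
from plan import *
todo((.605,-.2337,.103),50,-.108,n=1)
f=cams.grab_frame("side");cv2.imwrite("pics/e.png",cv2.resize(f["img"][230:350,230:390,::-1],(800,600),interpolation=2))
E
```

```text
t 8.5 tcp [ 0.6232 -0.2343  0.095 ] rpy [3.139 0.88  3.03 ] F [-0.9 -0.5  0.2] grip 0.0 open 0.0854 q [ 0.45  0.78 -0.11  2.43  3.34  0.92 -1.46]
target [ 0.6195 -0.2353  0.0908] d mm [-3.7 -0.9 -4.3] total shares [-0.07 -0.02 -0.09] [-0.     0.005  0.001] per row [-0.074 -0.019 -0.085] [-0.0005  0.005   0.001 ]
```

View pics/e.png

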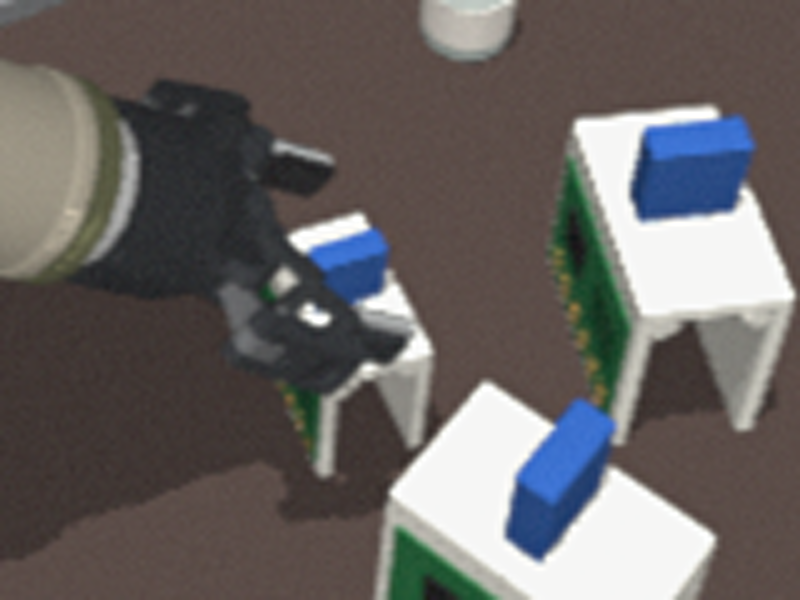

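The tab at about (350,265) stands centrally between the fingers. A small correction, then I close.

{"method": "send_rows", "body": {
  "plan": [
    [[-0.07,-0.02,-0.06],[0,0.004,0],1],
    [[0,0,0],[0,0,0],0.2],
    [[0,0,0],[0,0,0],-0.3],
    [[0,0,0],[0,0,0],-0.6],
    [[0,0,0],[0,0,0],-1],
    [[0,0,0],[0,0,0],-1],
    [[0,0,0],[0,0,0],-1],
    [[0,0,0],[0,0,0],-1],
    [[0,0,0],[0,0,0],-1],
    [[0,0,0],[0,0,0],-1]
  ]
}}

```text
time_s: 9.55
tcp_pos: [0.62, -0.2351, 0.0922]
ee_rot: [3.14, 0.875, 3.032]
ft_force: [0.9, 0.4, 0.6]
opening: 0.0127
grip_force: 60.5
```

{"method": "send_rows", "body": {
  "plan": [
    [[0,0,0.1],[0,0,0],-1],
    [[0,0,0.2],[0,0,0],-1],
    [[0,0,0.3],[0,0,0],-1],
    [[0,0,0.4],[0,0,0],-1],
    [[0,0,0.5],[0,0,0],-1],
    [[0,0,0.5],[0,0,0],-1],
    [[0,0,0.5],[0,0,0],-1],
    [[0,0,0.5],[0,0,0],-1],
    [[0,0,0.4],[0,0,0],-1],
    [[0,0,0.3],[0,0,0],-1]
  ]
}}

```text
time_s: 10.55
tcp_pos: [0.6195, -0.2352, 0.2798]
ee_rot: [-3.141, 0.877, 3.033]
ft_force: [0.5, 0.1, -1.1]
opening: 0.0133
grip_force: 60.5
```

```bash
python3 - <<'E'
from plan import *
todo((.52,.21,.29),50,.05,n=1)
f=cams.grab_frame("side");cv2.imwrite("pics/f.png",cv2.resize(f["img"][150:330,200:440,::-1],(800,600),interpolation=2))
C=cloud(f).reshape(-1,3)
s=telemetry.state();G=s["tcp_pos"]-.019*Rm(s["ee_rot"])[:,2];print("grip pt",G)
for l in("carrier_grip","carrier_saddle","carrier"):
    for r in cams.mark_of("side",l): print(l,round(r["confidence"],2),np.round(r["centre"]),atz(f,r["centre"],G[2]-dict(carrier_grip=.003,carrier_saddle=.033,carrier=.103)[l]).round(3))
for x in("pick",): pass
for th in(50,):
  for G in((.52,.21,.29),(.54,.0,.29),(.601,.21,.29),(.601,.21,.183)):
    Rt=R.from_euler('xyz',[np.pi,-np.radians(th),.05])*R.from_euler('z',np.pi)
    q,a,b=ik(np.array(G)+Rt.as_matrix()[:,2]*.019,Rt,np.array([-np.arctan2(G[1],G[0]),.4,0,2.4,2.6,.6,-1.5]));print(G,q.round(2),round(a,3),round(b,3))
E
```

```text
t 10.55 tcp [ 0.6195 -0.2352  0.2798] rpy [-3.141  0.877  3.033] F [ 0.5  0.1 -1.1] grip 60.5 open 0.0133 q [ 0.54  0.37 -0.21  2.32  3.47  0.42 -1.66]
target [0.5345 0.2107 0.2778] d mm [-85. 446.  -2.] total shares [-1.7   8.92 -0.04] [0.    0.003 0.106] per row [-1.7    8.919 -0.04 ] [0.0002 0.0026 0.1061]
grip pt [ 0.60567191 -0.2338776   0.29410519]
carrier_grip 0.84 [342. 326.] [ 0.552 -0.446  0.291]
carrier_grip 0.79 [364. 259.] [ 0.657 -0.355  0.291]
carrier_grip 0.77 [308. 225.] [ 0.611 -0.241  0.291]
carrier_saddle 0.8 [300. 233.] [ 0.602 -0.23   0.261]
carrier_saddle 0.68 [338. 335.] [ 0.551 -0.443  0.261]
carrier_saddle 0.64 [366. 273.] [ 0.66  -0.364  0.261]
carrier_saddle 0.2 [308. 223.] [ 0.628 -0.214  0.261]
carrier 0.66 [362. 297.] [ 0.663 -0.367  0.191]
carrier 0.62 [304. 256.] [ 0.612 -0.233  0.191]
carrier 0.58 [331. 358.] [ 0.546 -0.445  0.191]
(0.52, 0.21, 0.29) [-0.75  0.29 -0.    2.48  2.14  0.63 -1.17] 0.0 0.0
(0.54, 0.0, 0.29) [ 0.16  0.26 -0.38  2.56  2.8   0.57 -1.3 ] 0.0 0.003
(0.601, 0.21, 0.29) [-0.62  0.36  0.    2.34  2.2   0.54 -1.1 ] 0.0 0.0
(0.601, 0.21, 0.183) [-0.62  0.59 -0.    2.41  2.49  0.75 -1.45] 0.0 0.0
```

View pics/f.png

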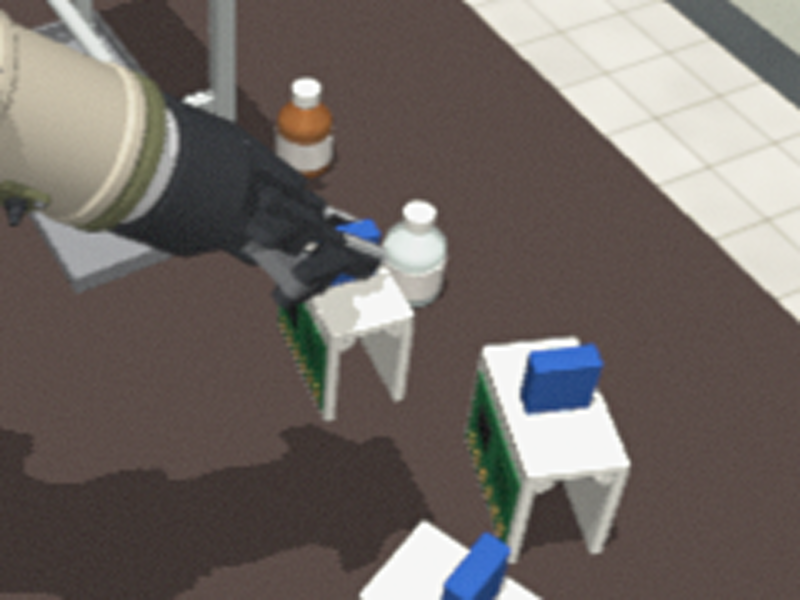

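The small carrier hangs upright in the grip at about (345,330), with its feet near z = 0.19. Now I carry it across to the rack front.

{"method": "send_rows", "body": {
  "plan": [
    [[-0.06,0.2,0],[0,0,0.003],-1],
    [[-0.08,0.4,0],[0,0,0.007],-1],
    [[-0.08,0.6,0],[0,0,0.007],-1],
    [[-0.08,0.6,0],[0,0,0.007],-1],
    [[-0.08,0.6,0],[0,0,0.007],-1],
    [[-0.08,0.6,0],[0,0,0.007],-1],
    [[-0.08,0.6,0],[0,0,0.007],-1],
    [[-0.08,0.6,0],[0,0,0.007],-1],
    [[-0.08,0.6,0],[0,0,0.007],-1],
    [[-0.08,0.6,0],[0,0,0.007],-1]
  ]
}}

```text
time_s: 11.75
tcp_pos: [0.5797, 0.0362, 0.2759]
ee_rot: [-3.141, 0.873, 3.133]
ft_force: [0.9, -0.1, -0.8]
opening: 0.0131
grip_force: 60.5
```

```bash
python3 -c "
from plan import *
todo((.55,.205,.278),50,.05,n=8)"
```

```text
t 11.75 tcp [0.5797 0.0362 0.2759] rpy [-3.141  0.873  3.133] F [ 0.9 -0.1 -0.8] grip 60.5 open 0.0131 q [-0.23  0.29 -0.07  2.52  2.67  0.57 -1.35]
target [0.5645 0.2057 0.2658] d mm [-15.2 169.5 -10.1] total shares [-0.3   3.39 -0.2 ] [ 0.    -0.     0.039] per row [-0.038  0.424 -0.025] [ 0.     -0.      0.0049]
```

{"method": "send_rows", "body": {
  "plan": [
    [[-0.04,0.5,0],[0,0,0.005],-1],
    [[-0.04,0.5,0],[0,0,0.005],-1],
    [[-0.04,0.5,0],[0,0,0.005],-1],
    [[-0.04,0.5,-0.02],[0,0,0.005],-1],
    [[-0.04,0.5,-0.04],[0,0,0.005],-1],
    [[-0.04,0.4,-0.05],[0,0,0.005],-1],
    [[-0.04,0.3,-0.05],[0,0,0.005],-1],
    [[-0.02,0.15,-0.04],[0,0,0.004],-1],
    [[0,0.04,0],[0,0,0],-1],
    [[0,0,0],[0,0,0],-1]
  ]
}}

```text
time_s: 12.75
tcp_pos: [0.5659, 0.2037, 0.2669]
ee_rot: [3.141, 0.875, -3.094]
ft_force: [0.8, 0.5, -1.3]
opening: 0.0133
grip_force: 60.5
```

```bash
python3 - <<'E'
from plan import *
todo((.601,.205,.275),50,.05,n=5)
box=lambda P,l,h:P[((P>l)&(P<h)).all(1)]
s=telemetry.state();G=s["tcp_pos"]-.019*Rm(s["ee_rot"])[:,2];print("grip pt",G)
for n in("side","top"):
    f=cams.grab_frame(n);C=cloud(f)
    if n=="side": cv2.imwrite("pics/g.png",cv2.resize(f["img"][60:260,120:387,::-1],(800,600),interpolation=2))
    C=C.reshape(-1,3)
    for y0,y1 in((.09,.15),(.26,.36),(.09,.36)):
        p=box(C,[.57,y0,.135],[.64,y1,.16]); 
        if len(p)>20: print(n,"bar",len(p),p.mean(0).round(4),np.percentile(p,[2,98],axis=0).round(4).tolist())
    for r in cams.cut_out(n,"carrier")[:4]:
        p=C[(r["region"]).ravel()];p=p[(p[:,1]>.1)&(p[:,2]>.1)]
        if len(p)>30: print(n,len(p),np.percentile(p,[2,50,98],axis=0).round(4).tolist())
    p=box(C,[G[0]-.04,G[1]-.06,G[2]-.034],[G[0]+.04,G[1]+.06,G[2]-.019])
    if len(p)>20:print(n,"crown",len(p),np.median(p[:,2]),cv2.minAreaRect((p[:,:2]*1000).astype(np.float32)))
E
```

```text
t 12.75 tcp [0.5659 0.2037 0.2669] rpy [ 3.141  0.875 -3.094] F [ 0.8  0.5 -1.3] grip 60.5 open 0.0133 q [-0.65  0.34 -0.06  2.46  2.21  0.65 -1.19]
target [0.6155 0.2057 0.2628] d mm [49.6  2.  -4.1] total shares [ 0.99  0.04 -0.08] [-0.     0.001  0.001] per row [ 0.198  0.008 -0.017] [-0.0001  0.0002  0.0002]
grip pt [0.5513785  0.20298652 0.27911081]
side bar 90 [0.6028 0.1194 0.1476] [[0.5965, 0.0922, 0.1395], [0.611, 0.1489, 0.1513]]
side bar 195 [0.6013 0.1571 0.1477] [[0.5936, 0.0929, 0.1407], [0.6108, 0.2317, 0.1516]]
side 568 [[0.5227, 0.1602, 0.1843], [0.5382, 0.1834, 0.24], [0.5739, 0.228, 0.263]]
side crown 252 0.25256919040901665 ((550.4346923828125, 196.2122344970703), (50.6317253112793, 74.76526641845703), 2.5583019256591797)
top bar 132 [0.6065 0.1202 0.1486] [[0.5979, 0.0914, 0.1431], [0.6147, 0.1494, 0.1542]]
top bar 225 [0.5969 0.3103 0.1487] [[0.5886, 0.262, 0.1412], [0.6057, 0.3584, 0.1555]]
top bar 598 [0.6011 0.226  0.1484] [[0.589, 0.096, 0.1417], [0.6143, 0.356, 0.1546]]
top 445 [[0.528, 0.1605, 0.2055], [0.558, 0.1857, 0.2538], [0.578, 0.2389, 0.306]]
top crown 298 0.2530426372025466 ((552.9796752929688, 200.5004425048828), (49.51987075805664, 80.16261291503906), 1.3719637393951416)
```

View pics/g.png

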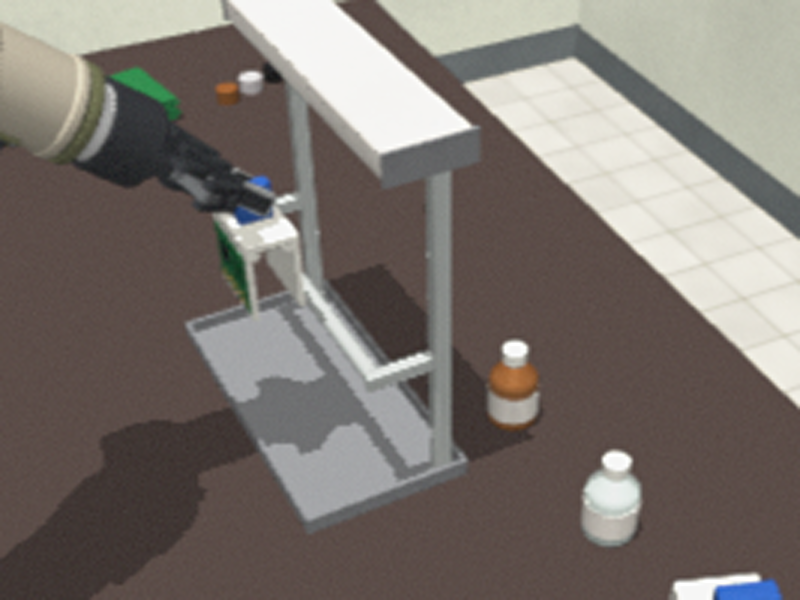

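The picture shows the carrier upright just in front of the bar, at about (260,260), with its feet above bar height and the gripper clear of the lamp. Next I move in over the bar (+50 mm in x), then lower.

{"method": "send_rows", "body": {
  "plan": [
    [[0.1,0,-0.05],[0,0,0],-1],
    [[0.2,0.01,-0.05],[0,0,0],-1],
    [[0.2,0.01,0],[0,0,0],-1],
    [[0.2,0.01,0],[0,0,0],-1],
    [[0.15,0.01,0],[0,0,0],-1],
    [[0.1,0,0],[0,0,0],-1],
    [[0.04,0,0],[0,0,0],-1],
    [[0,0,0],[0,0,0],-1],
    [[0,0,0],[0,0,0],-1]
  ]
}}

```text
time_s: 13.85
tcp_pos: [0.6152, 0.2063, 0.2621]
ee_rot: [3.14, 0.875, -3.094]
ft_force: [-1.0, 0.1, -1.3]
opening: 0.0126
grip_force: 60.5
```

```bash
python3 - <<'E'
from plan import *
todo((.601,.205,.190),50,.05,n=5)
box=lambda P,l,h:P[((P>l)&(P<h)).all(1)]
s=telemetry.state();G=s["tcp_pos"]-.019*Rm(s["ee_rot"])[:,2];print("grip pt",G)
f=cams.grab_frame("side");C=cloud(f).reshape(-1,3)
cv2.imwrite("pics/h.png",cv2.resize(f["img"][110:230,160:320,::-1],(800,600),interpolation=2))
p=box(C,[G[0]-.04,G[1]-.06,G[2]-.034],[G[0]+.04,G[1]+.06,G[2]-.019])
print("crown",len(p),np.median(p[:,2]),cv2.minAreaRect((p[:,:2]*1000).astype(np.float32)))
E
```

```text
t 13.85 tcp [0.6152 0.2063 0.2621] rpy [ 3.14   0.875 -3.094] F [-1.   0.1 -1.3] grip 60.5 open 0.0126 q [-0.59  0.39 -0.04  2.37  2.26  0.6  -1.17]
target [0.6155 0.2057 0.1778] d mm [  0.3  -0.6 -84.3] total shares [ 0.01 -0.01 -1.69] [-0.001  0.001  0.001] per row [ 0.001 -0.002 -0.337] [-0.0002  0.0003  0.0001]
grip pt [0.60062881 0.20560596 0.27429739]
crown 245 0.24757870387775405 ((599.7940063476562, 200.34963989257812), (51.42494583129883, 75.61182403564453), 3.9395477771759033)
```

View pics/h.png

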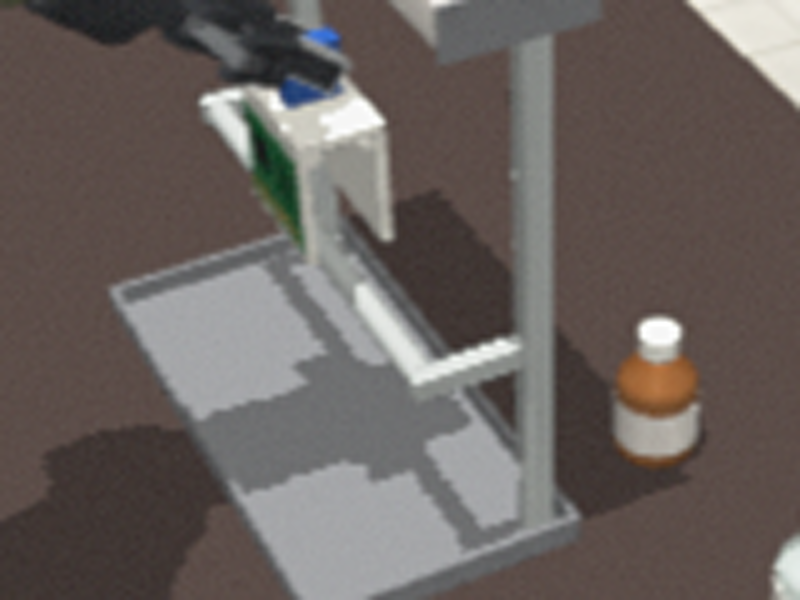

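The carrier is over the bar, which runs between the two legs at about (345,270). I'll lower most of the way.

{"method": "send_rows", "body": {
  "plan": [
    [[0.01,0,-0.1],[0,0,0],-1],
    [[0,0,-0.2],[0,0,0],-1],
    [[0,0,-0.25],[0,0,0],-1],
    [[0,0,-0.25],[0,0,0],-1],
    [[0,0,-0.25],[0,0,0],-1],
    [[0,0,-0.2],[0,0,0],-1],
    [[0,0,-0.15],[0,0,0],-1],
    [[0,0,-0.06],[0,0,0],-1],
    [[0,0,0],[0,0,0],-1]
  ]
}}

```text
time_s: 14.8
tcp_pos: [0.6159, 0.2063, 0.1886]
ee_rot: [3.14, 0.874, -3.094]
ft_force: [0.1, -0.7, -0.9]
opening: 0.0129
grip_force: 60.5
```

```bash
python3 -c "
from plan import *
todo((.6015,.205,.184),50,.05,n=1)"
```

```text
t 14.8 tcp [0.6159 0.2063 0.1886] rpy [ 3.14   0.874 -3.094] F [ 0.1 -0.7 -0.9] grip 60.5 open 0.0129 q [-0.53  0.55 -0.13  2.42  2.41  0.78 -1.36]
target [0.616  0.2057 0.1718] d mm [  0.1  -0.5 -16.8] total shares [ 0.   -0.01 -0.34] [-0.001  0.001  0.001] per row [ 0.002 -0.011 -0.336] [-0.0005  0.001   0.0008]
```

Now the slow seating: about 12 mm, then 1 mm steps while I watch the force.

{"method": "send_rows", "body": {
  "plan": [
    [[0,0,-0.06],[0,0,0],-1],
    [[0,0,-0.06],[0,0,0],-1],
    [[0,0,-0.06],[0,0,0],-1],
    [[0,0,-0.04],[0,0,0],-1],
    [[0,0,-0.02],[0,0,0],-1],
    [[0,0,0],[0,0,0],-1]
  ]
}}

```text
time_s: 15.4
tcp_pos: [0.616, 0.2063, 0.1771]
ee_rot: [3.14, 0.875, -3.094]
ft_force: [0.9, 0.5, -0.8]
opening: 0.0134
grip_force: 60.5
```

{"method": "send_rows", "body": {
  "plan": [
    [[0,0,-0.02],[0,0,0],-1],
    [[0,0,-0.02],[0,0,0],-1],
    [[0,0,-0.02],[0,0,0],-1],
    [[0,0,0],[0,0,0],-1]
  ]
}}

```text
time_s: 15.8
tcp_pos: [0.616, 0.2063, 0.1741]
ee_rot: [3.14, 0.875, -3.094]
ft_force: [0.1, 0.4, -1.6]
opening: 0.0131
grip_force: 60.5
```

{"method": "send_rows", "body": {
  "plan": [
    [[0,0,-0.02],[0,0,0],-1],
    [[0,0,-0.02],[0,0,0],-1],
    [[0,0,0],[0,0,0],-1]
  ]
}}

```text
time_s: 16.1
tcp_pos: [0.616, 0.2064, 0.1721]
ee_rot: [3.14, 0.875, -3.094]
ft_force: [-0.6, -0.0, -0.5]
opening: 0.0132
grip_force: 60.6
```

{"method": "send_rows", "body": {
  "plan": [
    [[0,0,-0.02],[0,0,0],-1],
    [[0,0,0],[0,0,0],-1]
  ]
}}

```text
time_s: 16.3
tcp_pos: [0.6162, 0.2065, 0.172]
ee_rot: [3.14, 0.877, -3.094]
ft_force: [-4.1, -0.2, 5.8]
opening: 0.0134
grip_force: 61.4
```

{"method": "send_rows", "body": {
  "plan": [
    [[-0.02,0,0],[0,0,0],-1],
    [[0,0,0],[0,0,0],-1]
  ]
}}

```text
time_s: 16.5
tcp_pos: [0.6156, 0.2064, 0.172]
ee_rot: [3.139, 0.877, -3.095]
ft_force: [-0.6, -1.1, 6.1]
opening: 0.0131
grip_force: 61.2
```

{"method": "send_rows", "body": {
  "plan": [
    [[0,0,-0.02],[0,0,0],-1],
    [[0,0,0],[0,0,0],-1]
  ]
}}

```text
time_s: 16.7
tcp_pos: [0.6157, 0.2064, 0.172]
ee_rot: [3.139, 0.879, -3.095]
ft_force: [-4.2, -1.4, 14.2]
opening: 0.013
grip_force: 62.8
```

{"method": "send_rows", "body": {
  "plan": [
    [[-0.01,0,0.015],[0,0,0],-1],
    [[0,0,0],[0,0,0],-1]
  ]
}}

```text
time_s: 16.9
tcp_pos: [0.6152, 0.2065, 0.1719]
ee_rot: [3.139, 0.877, -3.095]
ft_force: [-0.5, -0.6, 7.1]
opening: 0.0133
grip_force: 61.6
```

```bash
python3 - <<'E'
from plan import *
todo((.6015,.205,.184),50,.05,n=1)
for n in("side","top"):
    f=cams.grab_frame(n);C=cloud(f).reshape(-1,3)
    if n=="side": cv2.imwrite("pics/i.png",cv2.resize(f["img"][110:230,160:320,::-1],(800,600),interpolation=2))
    p=C[(abs(C-[.6015,.206,.158])<[.04,.06,.008]).all(1)]
    q=C[(abs(C-[.6015,.206,.158])<[.022,.037,.008]).all(1)]
    print(n,"crown",len(p),np.median(q[:,2]),"slope",np.linalg.lstsq(np.c_[q[:,:2]-q[:,:2].mean(0),np.ones(len(q))],q[:,2],rcond=None)[0].round(3),cv2.minAreaRect((p[:,:2]*1000).astype(np.float32)))
E
```

```text
t 16.9 tcp [0.6152 0.2065 0.1719] rpy [ 3.139  0.877 -3.095] F [-0.5 -0.6  7.1] grip 61.6 open 0.0133 q [-0.53  0.59 -0.14  2.44  2.44  0.83 -1.39]
target [0.616  0.2057 0.1718] d mm [ 0.8 -0.7 -0.2] total shares [ 0.02 -0.01 -0.  ] [-0.001  0.003  0.001] per row [ 0.016 -0.014 -0.003] [-0.0011  0.0032  0.001 ]
side crown 219 0.15807993342901705 slope [-0.017  0.044  0.159] ((600.2469482421875, 182.78994750976562), (51.21487045288086, 71.77029418945312), 1.2525365352630615)
top crown 278 0.15841104477630896 slope [-0.021  0.001  0.158] ((602.3438720703125, 205.1998291015625), (50.79700469970703, 117.74510955810547), 1.7076551914215088)
```

View pics/i.png

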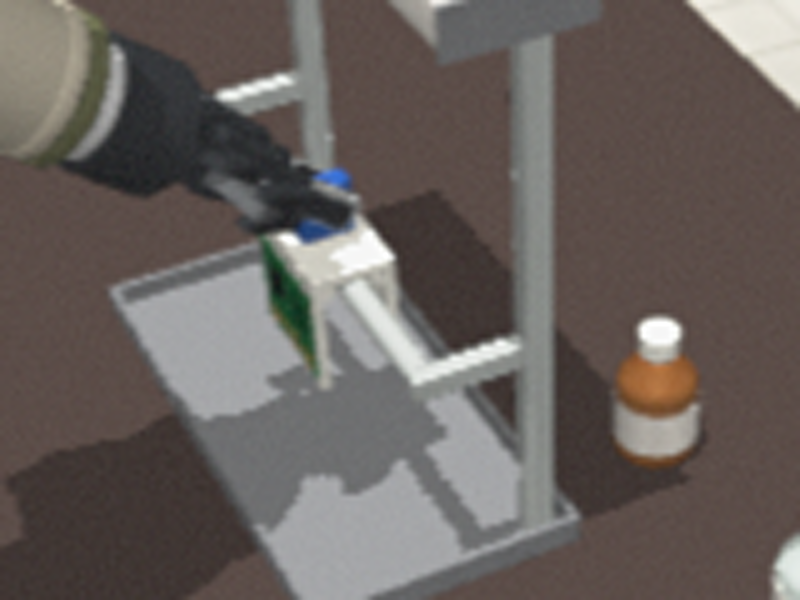

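Seated: the crown's top measures z = 0.158 in both cameras, level, and the bar runs through the U at about (365,295). Now I release gently.

{"method": "send_rows", "body": {
  "plan": [
    [[0,0,0.01],[0,0,0],-0.6],
    [[0,0,0],[0,0,0],-0.5],
    [[0,0,0],[0,0,0],-0.4],
    [[0,0,0],[0,0,0],-0.2],
    [[0,0,0],[0,0,0],0],
    [[0,0,0],[0,0,0],0.2],
    [[0,0,0],[0,0,0],0.3],
    [[0,0,0],[0,0,0],0.3]
  ]
}}

```text
time_s: 17.8
tcp_pos: [0.6145, 0.2063, 0.1714]
ee_rot: [3.14, 0.875, -3.094]
ft_force: [-0.1, 0.5, 0.3]
opening: 0.0555
grip_force: 0.0
```

{"method": "send_rows", "body": {
  "plan": [
    [[-0.08,0,0.065],[0,0,0],0.3],
    [[-0.15,-0.01,0.13],[0,0,0],0.3],
    [[-0.15,-0.01,0.13],[0,0,0],0.3],
    [[-0.15,-0.01,0.13],[0,0,0],0.3],
    [[-0.2,-0.01,0.17],[0,0,0],0.3],
    [[-0.2,-0.01,0.17],[0,0,0],0.3],
    [[-0.2,-0.01,0.17],[0,0,0],0.3],
    [[-0.2,-0.01,0.17],[0,0,0],0.3],
    [[-0.1,-0.01,0.08],[0,0,0],0.3],
    [[0,0,0],[0,0,0],0.3]
  ]
}}

```text
time_s: 18.8
tcp_pos: [0.5424, 0.2025, 0.2331]
ee_rot: [3.139, 0.876, -3.094]
ft_force: [-0.3, 0.0, -0.4]
opening: 0.0557
grip_force: 0.0
```

```bash
python3 - <<'E'
from plan import *
todo((.6015,.205,.184),50,.05,n=1)
for n in("side","top"):
    f=cams.grab_frame(n);C=cloud(f).reshape(-1,3)
    if n=="side": cv2.imwrite("pics/j.png",cv2.resize(f["img"][60:260,120:387,::-1],(800,600),interpolation=2))
    q=C[(abs(C-[.6015,.206,.158])<[.022,.037,.008]).all(1)];p=C[(abs(C-[.6015,.206,.194])<[.04,.06,.006]).all(1)]
    print(n,"crown",np.median(q[:,2]),"slope",np.linalg.lstsq(np.c_[q[:,:2]-q[:,:2].mean(0),np.ones(len(q))],q[:,2],rcond=None)[0].round(3),"tab",len(p),p.mean(0).round(4))
    for l in("rinse_bottle","etch_bottle","dish"):
        for r in cams.cut_out(n,l)[:1]:
            v=C[r["region"].ravel()];print(l,np.median(v,0).round(3))
E
```

```text
t 18.8 tcp [0.5424 0.2025 0.2331] rpy [ 3.139  0.876 -3.094] F [-0.3  0.  -0.4] grip 0.0 open 0.0557 q [-0.64  0.41 -0.14  2.53  2.26  0.77 -1.32]
target [0.616  0.2057 0.1718] d mm [ 73.6   3.2 -61.3] total shares [ 1.47  0.06 -1.23] [-0.001  0.002  0.   ] per row [ 1.472  0.064 -1.227] [-0.0012  0.0021  0.0003]
side crown 0.15798119017591805 slope [0.088 0.021 0.158] tab 53 [0.596  0.2018 0.1926]
rinse_bottle [ 0.771 -0.073  0.051]
etch_bottle [0.763 0.102 0.053]
dish [ 0.367 -0.032  0.016]
top crown 0.15824095872708743 slope [ 0.073 -0.003  0.158] tab 70 [0.5976 0.2032 0.1934]
rinse_bottle [ 0.773 -0.061  0.062]
etch_bottle [0.773 0.113 0.068]
dish [ 0.369 -0.043  0.016]
```

View pics/j.png

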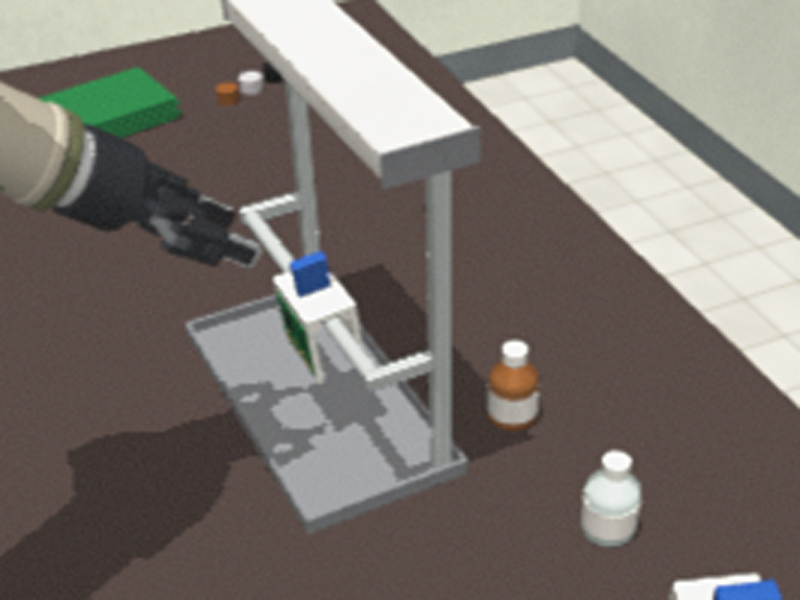

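The carrier hangs on the bar at about (315,320), clear of the gripper, and the bystanders have not moved. The crown slopes about 4° about the bar, so I'll wait a second to see whether it is just swinging.

{"method": "send_rows", "body": {
  "plan": [
    [[0,0,0],[0,0,0],0.3],
    [[0,0,0],[0,0,0],0.3],
    [[0,0,0],[0,0,0],0.3],
    [[0,0,0],[0,0,0],0.3],
    [[0,0,0],[0,0,0],0.3],
    [[0,0,0],[0,0,0],0.3],
    [[0,0,0],[0,0,0],0.3],
    [[0,0,0],[0,0,0],0.3],
    [[0,0,0],[0,0,0],0.3],
    [[0,0,0],[0,0,0],0.3]
  ]
}}

```text
time_s: 20.2
tcp_pos: [0.543, 0.2023, 0.2322]
ee_rot: [3.14, 0.875, -3.094]
ft_force: [-0.3, 0.0, 0.4]
opening: 0.0555
grip_force: 0.0
```

```bash
cat > chk.py <<'E'
from h import *
for k in range(3):
  for n in("side","top"):
    f=cams.grab_frame(n);C=cloud(f).reshape(-1,3)
    q=C[(abs(C-[.6015,.206,.158])<[.022,.037,.008]).all(1)];p=C[(abs(C-[.6015,.206,.194])<[.04,.06,.006]).all(1)]
    print(telemetry.state()["time_s"],n,"crown",np.median(q[:,2]).round(4),"slope",np.linalg.lstsq(np.c_[q[:,:2]-q[:,:2].mean(0),np.ones(len(q))],q[:,2],rcond=None)[0].round(3),"tab",len(p),p.mean(0).round(4))
    p=C[(abs(C-[.6015,.206,.158])<[.04,.06,.008]).all(1)];p=p[p[:,2]>.1545] if n=="top" else p
    print("   x range",np.percentile(p[:,0],[1,99]).round(4), "low edge pts",C[(abs(C-[.6015,.206,.10])<[.05,.045,.025]).all(1)][:,0].mean().round(4))
E
python3 chk.py
```

```text
20.25 side crown 0.158 slope [0.067 0.015 0.158] tab 53 [0.5962 0.2018 0.1926]
   x range [0.5733 0.6243] low edge pts 0.5847
20.3 top crown 0.1582 slope [ 0.062 -0.004  0.158] tab 70 [0.5977 0.2034 0.1932]
   x range [0.5763 0.6251] low edge pts 0.6042
20.35 side crown 0.1581 slope [0.06  0.011 0.159] tab 52 [0.5955 0.2021 0.1926]
   x range [0.5734 0.6248] low edge pts 0.585
20.4 top crown 0.1581 slope [0.076 0.01  0.158] tab 71 [0.5972 0.2036 0.1933]
   x range [0.5766 0.6252] low edge pts 0.6042
20.45 side crown 0.158 slope [0.071 0.011 0.158] tab 52 [0.5964 0.2021 0.1925]
   x range [0.5732 0.6244] low edge pts 0.5849
20.5 top crown 0.1578 slope [0.085 0.012 0.158] tab 66 [0.597  0.2035 0.1934]
   x range [0.5764 0.6253] low edge pts 0.6058
```

The carrier stays about 4–5° tilted: friction holds it roughly 2 mm towards the front. There is plenty of time, so I'll regrip, level and centre it, and set it down again.

{"method": "send_rows", "body": {
  "plan": [
    [[0.18,0.01,-0.15],[0,0,0],0.3],
    [[0.22,0.01,-0.19],[0,0,0],0.3],
    [[0.22,0.01,-0.19],[0,0,0],0.3],
    [[0.22,0.01,-0.19],[0,0,0],0.3],
    [[0.22,0.01,-0.19],[0,0,0],0.3],
    [[0.19,0.01,-0.16],[0,0,0],0.3],
    [[0.12,0.01,-0.1],[0,0,0],0.3],
    [[0.06,0.01,-0.05],[0,0,0],0.3],
    [[0,0,0],[0,0,0],0.3],
    [[0,0,0],[0,0,0],0.3]
  ]
}}

```text
time_s: 21.5
tcp_pos: [0.6142, 0.2063, 0.1713]
ee_rot: [3.14, 0.875, -3.094]
ft_force: [0.4, 0.0, -0.3]
opening: 0.0556
grip_force: 0.0
```

{"method": "send_rows", "body": {
  "plan": [
    [[0,0,0],[0,0,0],0],
    [[0,0,0],[0,0,0],-0.3],
    [[0,0,0],[0,0,0],-0.5],
    [[0,0,0],[0,0,0],-1],
    [[0,0,0],[0,0,0],-1],
    [[0,0,0],[0,0,0],-1],
    [[0,0,0],[0,0,0],-1],
    [[0,0,0],[0,0,0],-1]
  ]
}}

```text
time_s: 22.3
tcp_pos: [0.6144, 0.2064, 0.1715]
ee_rot: [3.14, 0.875, -3.094]
ft_force: [-4.5, 0.5, 5.8]
opening: 0.0134
grip_force: 58.4
```

{"method": "send_rows", "body": {
  "plan": [
    [[0,0,0.04],[0,0,0],-1],
    [[0,0,0.04],[0,0.01,0],-1],
    [[0.02,0,0.02],[0,0.02,0],-1],
    [[0.02,0,0],[0,0.02,0],-1],
    [[0.02,0,0],[0,0.007,0],-1],
    [[0,0,0],[0,0,0],-1]
  ]
}}

```text
time_s: 22.9
tcp_pos: [0.6179, 0.2062, 0.1765]
ee_rot: [3.134, 0.79, -3.099]
ft_force: [-0.3, -0.5, -1.4]
opening: 0.0132
grip_force: 58.3
```

```bash
sed -i 's/range(3)/range(2)/; s/\.158\]/Z]/g; s/\.194\]/Z+.036]/; s/p\[:,2\]>.1545/p[:,2]>Z-.0035/; s/^for k/import sys;Z=float(sys.argv[1])\nfor k/' chk.py; python3 -c "
from h import *
todo((.602,.206,.189),50,.05)"; python3 chk.py .163
```

```text
t 22.9 tcp [0.6179 0.2062 0.1765] rpy [ 3.134  0.79  -3.099] F [-0.3 -0.5 -1.4] grip 58.3 open 0.0132 q [-0.52  0.54 -0.11  2.38  2.38  0.65 -1.3 ]
target [0.6165 0.2067 0.1768] d mm [-1.4  0.6  0.3] total shares [-0.03  0.01  0.01] [-0.001 -0.055  0.001] per row [-0.003  0.001  0.001] [-0.0001 -0.0055  0.0001]
22.95 side crown 0.164 slope [-0.007  0.033  0.164] tab 46 [0.6066 0.1967 0.1987]
   x range [0.5756 0.6272] low edge pts 0.5829
23.0 top crown 0.1641 slope [0.002 0.02  0.164] tab 111 [0.6036 0.2043 0.1993]
   x range [0.5787 0.6277] low edge pts 0.6115
23.05 side crown 0.1635 slope [-0.017  0.052  0.164] tab 45 [0.6044 0.1956 0.1989]
   x range [0.5756 0.6267] low edge pts 0.5799
23.1 top crown 0.1637 slope [-0.006  0.006  0.163] tab 111 [0.6032 0.2043 0.1996]
   x range [0.581  0.6277] low edge pts 0.6023
```

Level now (slope about 0) and centred to within about 0.5 mm. Lowering again, with no sideways command in contact.

{"method": "send_rows", "body": {
  "plan": [
    [[-0.01,0,-0.03],[0,0,0],-1],
    [[0,0,-0.03],[0,0,0],-1],
    [[0,0,-0.02],[0,0,0],-1],
    [[0,0,-0.01],[0,0,0],-1],
    [[0,0,0],[0,0,0],-1]
  ]
}}

```text
time_s: 23.6
tcp_pos: [0.617, 0.2063, 0.1715]
ee_rot: [3.134, 0.789, -3.098]
ft_force: [0.4, 0.3, -0.8]
opening: 0.0134
grip_force: 58.3
```

{"method": "send_rows", "body": {
  "plan": [
    [[0,0,-0.01],[0,0,0],-1],
    [[0,0,-0.01],[0,0,0],-1],
    [[0,0,0],[0,0,0],-1]
  ]
}}

```text
time_s: 23.9
tcp_pos: [0.617, 0.2063, 0.1707]
ee_rot: [3.134, 0.79, -3.098]
ft_force: [0.0, 0.7, -1.2]
opening: 0.0131
grip_force: 58.3
```

{"method": "send_rows", "body": {
  "plan": [
    [[0,0,-0.01],[0,0,0],-1],
    [[0,0,0],[0,0,0],-1]
  ]
}}

```text
time_s: 24.1
tcp_pos: [0.6171, 0.2064, 0.1705]
ee_rot: [3.134, 0.79, -3.098]
ft_force: [-3.6, 0.1, 2.2]
opening: 0.0135
grip_force: 58.9
```

{"method": "send_rows", "body": {
  "plan": [
    [[0,0,-0.01],[0,0,0],-1],
    [[0,0,0],[0,0,0],-1]
  ]
}}

```text
time_s: 24.3
tcp_pos: [0.6171, 0.2064, 0.1705]
ee_rot: [3.134, 0.791, -3.098]
ft_force: [-4.2, -1.0, 7.5]
opening: 0.0133
grip_force: 59.9
```

{"method": "send_rows", "body": {
  "plan": [
    [[-0.012,0,0.01],[0,0,0],-1],
    [[0,0,0],[0,0,0],-1]
  ]
}}

```text
time_s: 24.5
tcp_pos: [0.6166, 0.2064, 0.1705]
ee_rot: [3.134, 0.79, -3.099]
ft_force: [-1.8, 1.0, 3.5]
opening: 0.0133
grip_force: 58.9
```

```bash
python3 chk.py .158
```

```text
24.55 side crown 0.1582 slope [-0.018  0.045  0.158] tab 48 [0.6041 0.1961 0.1934]
   x range [0.5741 0.6251] low edge pts 0.5794
24.6 top crown 0.1579 slope [-0.006  0.003  0.158] tab 108 [0.6025 0.2042 0.1943]
   x range [0.5765 0.6255] low edge pts 0.6031
24.65 side crown 0.158 slope [-0.009  0.036  0.158] tab 46 [0.6033 0.1954 0.1933]
   x range [0.5743 0.6256] low edge pts 0.5793
24.7 top crown 0.1582 slope [-0.012  0.023  0.158] tab 112 [0.6028 0.2051 0.1938]
   x range [0.5792 0.6257] low edge pts 0.6005
```

The release itself seems to drag the tab back, because the pads swing rearward as they open, and friction on the bar holds the tilt. I'll pre-tilt slightly the other way about the bar, then open in fine steps.

{"method": "send_rows", "body": {
  "plan": [
    [[0.01,0,-0.007],[0,0.015,0],-1],
    [[0.01,0,-0.006],[0,0.015,0],-1],
    [[0,0,0],[0,0,0],-1]
  ]
}}

```text
time_s: 25.0
tcp_pos: [0.6179, 0.2064, 0.17]
ee_rot: [3.131, 0.745, -3.101]
ft_force: [-0.5, 0.5, 0.7]
opening: 0.013
grip_force: 58.6
```

{"method": "send_rows", "body": {
  "plan": [
    [[0,0,0],[0,0,0],-0.66],
    [[0,0,0],[0,0,0],-0.64],
    [[0,0,0],[0,0,0],-0.62],
    [[0,0,0],[0,0,0],-0.6],
    [[0,0,0],[0,0,0],-0.58],
    [[0,0,0],[0,0,0],-0.55],
    [[0,0,0],[0,0,0],-0.5]
  ]
}}

```text
time_s: 25.7
tcp_pos: [0.6174, 0.2063, 0.1696]
ee_rot: [3.131, 0.745, -3.1]
ft_force: [-0.9, -1.2, -0.3]
opening: 0.0214
grip_force: 0.0
```

```bash
python3 chk.py .158
```

```text
25.75 side crown 0.1578 slope [0.045 0.023 0.158] tab 41 [0.6046 0.195  0.1932]
   x range [0.5744 0.6252] low edge pts 0.5849
25.8 top crown 0.1585 slope [0.072 0.007 0.159] tab 117 [0.6021 0.2053 0.1937]
   x range [0.5817 0.6278] low edge pts 0.6061
25.85 side crown 0.1581 slope [0.021 0.036 0.158] tab 44 [0.6042 0.1947 0.1935]
   x range [0.5739 0.6245] low edge pts 0.5846
25.9 top crown 0.1582 slope [0.106 0.001 0.158] tab 123 [0.6023 0.2043 0.1934]
   x range [0.5822 0.6282] low edge pts 0.6061
```

{"method": "send_rows", "body": {
  "plan": [
    [[0,0,0],[0,0,0],0],
    [[0,0,0],[0,0,0],0.3],
    [[0,0,0],[0,0,0],0.3],
    [[-0.14,-0.01,0.15],[0,0,0],0.3],
    [[-0.2,-0.01,0.2],[0,0,0],0.3],
    [[-0.25,-0.01,0.25],[0,0,0],0.3],
    [[-0.25,-0.01,0.25],[0,0,0],0.3],
    [[-0.25,-0.01,0.25],[0,0,0],0.3],
    [[-0.2,-0.01,0.2],[0,0,0],0.3],
    [[-0.1,0,0.1],[0,0,0],0.3]
  ]
}}

```text
time_s: 26.9
tcp_pos: [0.5465, 0.2034, 0.2411]
ee_rot: [3.13, 0.746, -3.1]
ft_force: [-0.9, -0.1, -0.3]
opening: 0.0555
grip_force: 0.0
```

```bash
python3 chk.py .158
```

```text
26.95 side crown 0.1581 slope [0.048 0.01  0.158] tab 50 [0.5975 0.2018 0.1926]
   x range [0.5741 0.6252] low edge pts 0.5839
27.0 top crown 0.158 slope [0.044 0.008 0.158] tab 71 [0.6001 0.2035 0.1937]
   x range [0.5764 0.6257] low edge pts 0.5965
27.05 side crown 0.158 slope [0.036 0.016 0.158] tab 51 [0.5977 0.2017 0.1925]
   x range [0.5738 0.6248] low edge pts 0.5845
27.1 top crown 0.1582 slope [0.039 0.003 0.158] tab 74 [0.5997 0.2033 0.1939]
   x range [0.5764 0.6256] low edge pts 0.5961
```

```bash
python3 -c "
from workcell import job
print(job.finish_job())"
```

```text
the job is handed in; nothing more can be done
None
```

The 114 mm carrier hangs on the bar with a board on each side and the bar seated (crown top at z = 0.158 as designed), steady between the brackets but leaning about 2.5°; the gripper is clear, both bottles and the dish have not moved, and I handed it in at about 27 s.

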